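# Bolt the jar mill's guard shut

## Task

The jar mill is loaded and its clear guard is down. Bolt the guard for the run: with the fingertips, push the red ball handle along its slot until the bolt is fully home in the guard, then push the handle over and down into its notch at the end of the slot. Work it gently, without gripping the handle, keep the guard shut, and leave the jar, the vial and the tube rack where they stand.

Things in the scene. Friction and masses are not known exactly. Their poses are not given: they have to be found in the camera images.
- mill: White bench jar mill, fixed, 380 (x) by 340 (y) mm. Origin: centre of its underside, on the bench; x points from its front deck to its guard (away from the robot at yaw 0), y to its left, z up. Front deck (mill x -190 to -15): flat, height 60 mm. On it, along x at y 0, lies a steel barrel bolt: barrel x -175 to -45, 26 mm wide, axis at height 76 mm, top at 88 mm.
- corner (a point): Corner of the barrel's L-shaped slot: point on the bolt's axis at mill x -75, y 0, height 76 mm; axes as the mill's. The slot, 11 mm wide, runs along the barrel's top to here, then turns into a notch, 13 mm wide along x, cut down the barrel's -y side. The handle's 9 mm stem turns over only here; elsewhere the slot holds it upright with about 0.15 rad of play.
- guard_front (a point): Point on the clear hinged guard, shut at the start: middle of its front where the slope begins, at mill x -15, y 0, height 105 mm. Below it the front is upright; above, it slopes back at 45 degrees to the top at height 155 mm. The guard spans mill x -15 to 187, y -160 to 160, hinged at its rear; a black pull bar on top, over mill x 60, reaches height 181 mm.
- bolt (a joint): Travel of the bolt (m): 0 = drawn back, stem at mill x -135 mm; 0.060 = fully home, stem at mill x -75 mm, tip through the keeper on the guard. Stiff: moves under about 3 N, towards mill +x, and stays where it is left. The handle can be turned only from about 0.057 on.
- handle (a joint): Turn of the handle about the bolt's axis (rad): 0 = stem upright, 1.48 = lying down in the notch, ball towards mill -y; grows as the ball goes from the top towards mill -y and down. It takes about 1 N at the ball and stays where it is left.
- knob (a point): Centre of the red ball on the handle, 22 mm in diameter, 52 mm from the bolt's axis: at height 128 mm with the handle up; at height 81 mm and mill y -52 mm with the handle down.
- lever: Stem and red ball of the handle together. Origin on the bolt's axis; z points along the stem to the ball, 52 mm away.
- vial: Small amber vial with a white cap, loose, 26 mm in diameter, 52 mm tall, standing on the mill's deck to the left of the bolt (about mill x -120, y 130 mm). Origin: centre of its underside.
- sample_jar: Glass jar with a teal cap, loose, 68 mm in diameter, 105 mm tall, standing on the bench to the right of the mill. Origin: centre of its underside.
- rack: White tube rack with capped tubes, loose, 210 by 105 mm, 98 mm tall over the caps, on the bench to the left of the mill. Origin: centre of its underside.
There are look-alikes about, which are no part of the job. There is more than one size of the sample_jar; the job needs the largest.

How it is judged:
On the way, in this order (a step that is already met when the one before it is completed fails the run):
1. the bolt is pushed home along its slot, the handle still up (value of joint bolt above 0.055 m and value of joint handle below 0.35 rad).
2. the handle is pushed over and down into its notch (value of joint handle above 1.3 rad), for 0.2 s.
At the end, for the whole second after the job is handed in: The bolt is home (over 55 of its 60 mm), the handle lies down in its notch (over 1.3 of 1.48 rad) and at rest, the guard is shut (its front within 10 mm of where it was), and vial, jar and rack stand within 15 mm of where they were, vial and jar upright (value of joint bolt above 0.055 m and value of joint handle above 1.3 rad and distance of guard_front from where it was at the start of the episode below 0.01 m and linear speed of lever below 0.02 m/s and distance of each of vial, sample_jar, rack from where it was at the start of the episode below 0.015 m and angle between each of vial, sample_jar's own z axis and vertical below 0.2 rad); the robot touches nothing.
It fails at once if the handle is gripped or forced (over 34 N between fingers and handle) (contact force between the fingers and lever above 34 N).
It fails at once if the guard is lifted (distance of guard_front from where it was at the start of the episode above 0.015 m).
It fails at once if the vial is moved or tipped (distance of vial from where it was at the start of the episode above 0.02 m or angle between vial's own z axis and vertical above 0.5 rad).
It fails at once if the jar is moved or tipped (distance of sample_jar from where it was at the start of the episode above 0.02 m or angle between sample_jar's own z axis and vertical above 0.5 rad).
It fails at once if the tube rack is moved (distance of rack from where it was at the start of the episode above 0.02 m).
It also fails if it takes over 51 s, if anything falls off the work surface, if the arm or the gripper's body presses on something with over 40 N, if the wrist force passes 120 N, or if a joint passes its speed limit or range.

## Robot

A 6-joint arm with a two-finger parallel gripper is mounted at the origin on the work surface. World frame = base frame: x ahead of the robot, y to its left, z up, the work surface at z = 0. Lengths are in m, angles in rad, forces in N, time in s.
With the tool pointing down it reaches from about 0.35 to 0.775 m from the base axis. Payload 7.3 kg.
Tool frame: the origin (TCP) lies between the finger pads; the fingertips stand 8 mm ahead of it and the grasp point (between the pads) lies 11 mm behind it (robot.nose_length is the distance from the TCP to the fingertips, in m); z points along the fingers, y is the line along which they close (so a half turn about z gives the same grasp; the last joint's range is limited). The gripper opens to 92 mm and grips with 3 to 60 N. Pads are 19 mm wide; open, the fingers measure 130 mm over their backs; the gripper's body (75 mm by 190 mm) begins 47 mm behind the grasp point.
Start: joints at [-1.386, 0.342, 1.524, -0, 1.275, -0.146], TCP at [0.171, -0.497, 0.235] pointing down, gripper open.
Joint ranges: [-2.53, 2.53], [-0.77, 2.02], [0.04, 2.7], [-1, 4.14], [0.28, 2.66], [-3.11, 3.11]. Speed limits (rad/s): [2.57, 2.57, 3.14, 3.14, 3.14, 3.14].

## Interface

Orientations are given as [roll, pitch, yaw] about the fixed x, y, z axes, in that order (R = Rz(yaw) Ry(pitch) Rx(roll)).
In Python, from cell import robot gives the robot as it stands. The module is installed in compiled form; this text tells all that it offers.
- The arm moves only by the shell command python3 -m jog 'ROWS' [FORCE]. ROWS is JSON, a list that holds one entry, the list of rows, each a list of 5 numbers: the gripper's target within -1 to 1 (fully open at 1, half-way at 0, shut at -1), then the shift along the tool's x, y, z in m, then the turn about the tool's z in rad. A call has 1 to 5 rows; each row is the pose to reach, as a shift and turn from the pose commanded when the call began, along the tool's axes at that moment; what a row does not reach only later rows make up. A row lasts 1/12 s, in which the tool goes at most 41.7 mm and 7.16 degrees, less where a joint would pass 70% of its speed; a pose out of reach is approached as far as the arm can. A call with a gripper value outside its range is refused whole. The fingers move at their own pace and stop on an object; FORCE is the grip in N (left out, the last holds). Time passes only in rows, so rows that repeat a pose let the fingers close. It gives the time, the measured TCP pose, the force, the opening and the grip force at its end, in the units of the state.
- robot.observe(): the state, without advancing time (a new reading comes with each control period).
- robot.read_camera(name): name is "scene" or "side" or "wrist"; returns the picture (400x640x3 uint8, red, green, blue); there is no depth.
- robot.camera_model(name): a dict with "camera_matrix" (3x3 intrinsics, pixels), "dist_coeffs" ([k1, k2, p1, p2, k3] as OpenCV has them; the pictures are not rectified), "position" and "attitude" of the camera in the world; the wrist camera has in their place "mount" (4x4, takes a point from camera to tool coordinates, whose origin is the TCP and whose axes are the flange's). Camera axes: x right, y down, z forward; pixel columns grow to the right and rows downward; lengths in m; the calibration is good to about 2 mm. A picture is of the moment at which its call begins: read the wrist's pose just before it. camera_model takes no time and is no camera call.
- robot.hand_in(): hands the job in; it is judged then, once.
The state is a dict: "time": time; "qpos": joint angles; "qvel": joint speeds; "joint_efforts": joint torques, N m; "tool_pos": TCP position; "tool_rot": TCP orientation; "contact_force": force on the tool from outside, world axes, zero at the start; "torque": the same for the moment, N m; "opening": finger opening in m; "grip_force": force on a finger pad.
Only numpy, scipy, OpenCV 4.12 (cv2) and the standard library are available. Lean on these libraries where they do the work, as an engineer would, in place of code of your own. Each camera call takes 0.05 s, during which the arm holds its last target. There are 200 camera calls.

## Working session

There is one attempt and no reset: what is moved stays moved. The work goes in short steps, Python scripts to look and compute and a shell command to move; the robot and the scene stay as the last step left them, time stands still between calls to the robot, and variables do not carry over. Pictures are saved under pics/ and viewed, at most 10 in all, crops included, and the job is handed in when it is done.

```bash
mkdir -p pics
cat > h.py <<'E'
import numpy as np, cv2
from scipy.spatial.transform import Rotation as R
from cell import robot
def pose():
    s=robot.observe(); return np.array(s['tool_pos']),s['tool_rot'],s
def shot(name,fn):
    im=robot.read_camera(name); cv2.imwrite('pics/'+fn,im[:,:,::-1]); return im
def ray(name,px,tcp=None):
    m=robot.camera_model(name); 
    u=cv2.undistortPoints(np.array([[px]],float),np.array(m['camera_matrix']),np.array(m['dist_coeffs']))[0,0]
    d=np.array([u[0],u[1],1.])
    if name=='wrist':
        M=np.array(m['mount']); p,r,_=tcp; Rt=R.from_euler('xyz',r).as_matrix()
        return p+Rt@M[:3,3], Rt@M[:3,:3]@d
    A=m['attitude']; A=np.array(A); A=A if A.shape==(3,3) else (R.from_euler('xyz',A).as_matrix() if A.size==3 else R.from_quat(A).as_matrix())
    return np.array(m['position']),A@d
def plane(name,px,z,tcp=None):
    o,d=ray(name,px,tcp); return o+d*(z-o[2])/d[2]
def red(im):
    h=cv2.cvtColor(im,cv2.COLOR_RGB2HSV)
    m=(((h[:,:,0]<6)|(h[:,:,0]>174))&(h[:,:,1]>150)&(h[:,:,2]>70)).astype(np.uint8)
    n,l,st,c=cv2.connectedComponentsWithStats(m)
    return [(c[i].round(1).tolist(),st[i].tolist()) for i in range(1,n) if st[i,4]>15]
E
python3 - <<'E'
from h import *
a=shot('scene','s0.png');b=shot('side','d0.png')
cv2.imwrite('pics/both.png',cv2.vconcat([a,b])[:,:,::-1][:, :])
for n,i in (('scene',a),('side',b)):
    m=robot.camera_model(n);print(n,m['position'],m['attitude'])
    for c in red(i): print(c, plane(n,c[0],.128).round(3))
print(robot.camera_model('wrist')['mount'],robot.observe())
E
```

```text
scene [ 1.04119886 -0.19838915  1.00970815] [-2.60257812  0.01605034  1.12495939]
([442.7, 96.4], [397, 58, 104, 48, 276]) [0.427 0.465 0.128]
([322.4, 154.0], [319, 151, 8, 7, 43]) [0.459 0.075 0.128]
([272.4, 175.4], [270, 173, 6, 6, 29]) [ 0.463 -0.064  0.128]
side [-0.02155397  0.5776244   0.61538877] [-2.1614907  -0.00581671 -2.35482876]
([323.0, 210.6], [320, 207, 7, 10, 52]) [0.463 0.074 0.128]
([373.2, 218.4], [370, 217, 7, 4, 22]) [0.371 0.02  0.128]
[[ 1.49281918e-03 -9.64660960e-01 -2.63490045e-01  7.03320160e-02]
 [ 9.99998829e-01  1.35162329e-03  7.17139881e-04 -4.20217093e-04]
 [-3.35657565e-04 -2.63490807e-01  9.64661848e-01 -1.51528531e-01]
 [ 0.00000000e+00  0.00000000e+00  0.00000000e+00  1.00000000e+00]] {'time': 0.1, 'qpos': array([-1.38600991e+00,  3.42682916e-01,  1.52492260e+00, -7.30338343e-06,
        1.27540000e+00, -1.45969935e-01]), 'qvel': array([-5.65842981e-05, -1.23896093e-03, -3.19125140e-03,  1.38162969e-03,
       -1.98388358e-03, -1.84003483e-03]), 'joint_efforts': array([ 1.76556321e-03, -4.32005882e+01, -2.44693029e+01,  7.19596515e-02,
        5.25688590e-02, -3.73398439e-05]), 'tool_pos': array([ 0.17046655, -0.49618104,  0.23409856]), 'tool_rot': array([-3.14019380e+00, -1.98594460e-04,  3.30758347e-01]), 'contact_force': array([-0.62633748, -0.49490361, -0.46071345]), 'torque': array([ 1.87761551e-05, -3.14687291e-02, -2.02004998e-03]), 'grip_force': 0.0, 'opening': 0.09175496888393428}
```

View pics/s0.png

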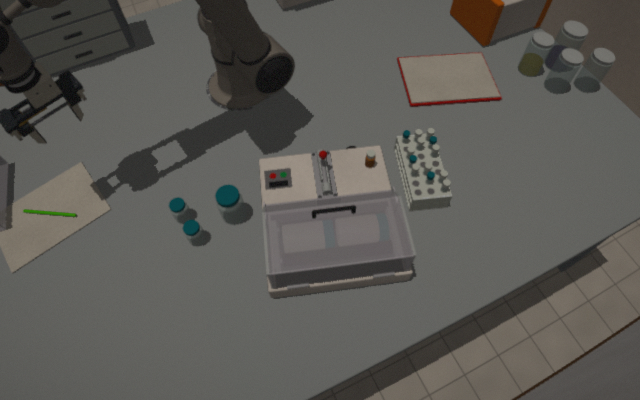

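View pics/d0.png

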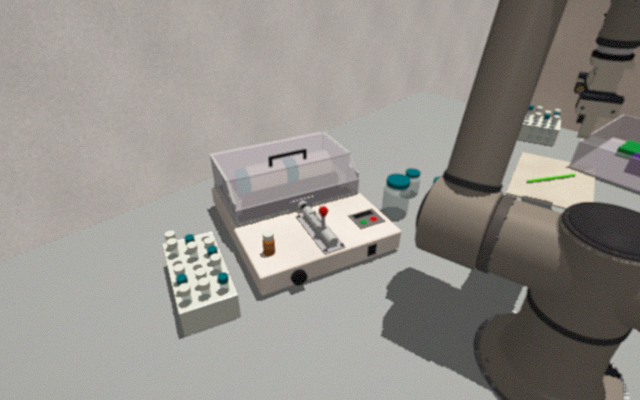

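Scene view: mill deck near (320,175), with the red ball at (322,154) and the vial at (370,158). The large jar is at (228,195) with two small look-alikes beside it, and the rack is at (422,170). In the side view the ball is at (323,211). The red spot near (272,175) is a button on the panel.

Run:
```python
from h import *
im=cv2.imread('pics/s0.png'); cv2.imwrite('pics/c0.png',cv2.resize(im[135:300,200:400],None,fx=3.6,fy=3.6,interpolation=cv2.INTER_CUBIC))
for p in [(261,157),(386,149)]: print(p,plane('scene',p,.06).round(3))
o1,d1=ray('scene',(322.4,154.0));o2,d2=ray('side',(323,210.6))
t=np.linalg.lstsq(np.c_[d1,-d2],o2-o1,rcond=None)[0]; print('knob',(o1+t[0]*d1).round(4),(o2+t[1]*d2).round(4))
```

```text
(261, 157) [ 0.348 -0.059  0.06 ]
(386, 149) [0.476 0.262 0.06 ]
knob [0.4603 0.0745 0.1302] [0.4614 0.0759 0.1299]
```

View pics/c0.png

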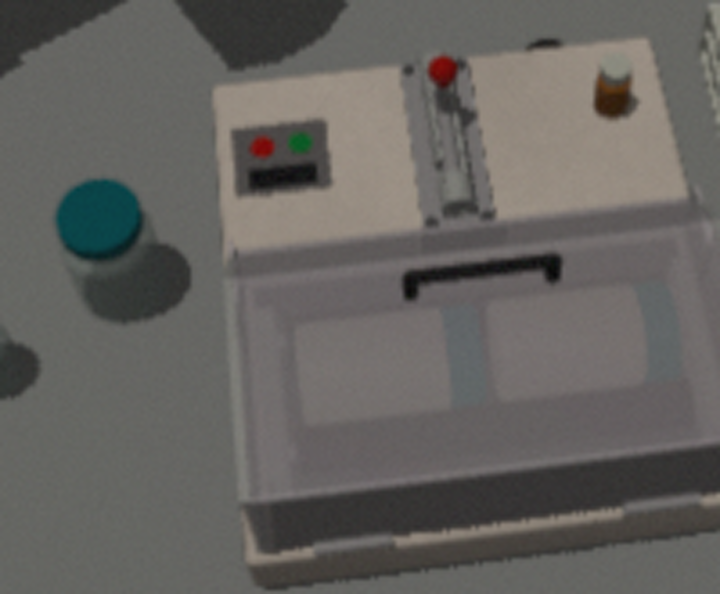

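The crop shows the front deck edge from (214,88) to (648,41), the ball at (443,70) and the vial at (613,85). The keeper end of the barrel is at about (458,208).

Run:
```python
from h import *
f=lambda p,z: plane('scene',(p[0]/3.6+200-.4,p[1]/3.6+135-.4),z)
a,b=f((214,88),.06),f((648,41),.06); e=b-a; yaw=np.arctan2(-e[0],e[1])
print(a,b,np.linalg.norm(e),yaw)
k=np.array([.4608,.0752]);o=k+.135*np.array([np.cos(yaw),np.sin(yaw)])
Rm=np.array([[np.cos(yaw),-np.sin(yaw)],[np.sin(yaw),np.cos(yaw)]])
print('origin',o,'corners mill',Rm.T@(a[:2]-o),Rm.T@(b[:2]-o))
for n,p,z in (('keeper',(458,208),.076),('vial cap',(615,65),.052+.06),('jar cap',(99,212),.105),('red btn',(262,147),.062),('barrelfront',(430,65),.06),('plate FL',(408,70),.06),('plate FR',(487,215),.06),('plate BR',(430,222),.06)):
    w=f(p,z)[:2];print(n,w,Rm.T@(w-o))
p=pose();print('tool in mill',Rm.T@(p[0][:2]-o),p[0])
```

```text
[ 0.35247189 -0.06651064  0.06      ] [0.45912073 0.25081337 0.06      ] 0.33476634505848063 -0.324227823572786
origin [0.5887661  0.03219211] corners mill [-0.19253815 -0.16883793] [-0.19253815  0.16592841]
keeper [0.53813885 0.04888328] [-0.05330683 -0.00030716]
vial cap [0.49932804 0.19403178] [-0.13633645  0.12491443]
jar cap [ 0.44758805 -0.18286965] [-0.06530853 -0.24883247]
red btn [ 0.41965528 -0.05432976] [-0.13273576 -0.13588863]
barrelfront [0.40569907 0.09001966] [-0.19195121 -0.00350638]
plate FL [0.40253794 0.07293024] [-0.18950334 -0.02071245]
plate FR [0.54395063 0.06924904] [-0.05428593  0.02084898]
plate BR [0.53120132 0.02994104] [-0.05384834 -0.02047259]
tool in mill [-0.22817738 -0.63410392] [ 0.17046655 -0.49618104  0.23409856]
```

```bash
cat >> h.py <<'E'
YAW=-.324; O=np.array([.5888,.0322]); C,S=np.cos(YAW),np.sin(YAW); RM=np.array([[C,-S],[S,C]])
def go(mx,my,tipz):
    p,r,s=pose(); t=np.r_[O+RM@np.array([mx,my]),tipz+robot.nose_length]
    Rt=R.from_euler('xyz',r).as_matrix(); d=Rt.T@(t-p)
    print('now mill',(RM.T@(p[:2]-O)).round(4),'tip z',round(p[2]-robot.nose_length,4),'shift',d.round(4),'turn',round((r[2]-YAW),4),'rpy',np.round(r,3))
E
python3 -m jog '[[[-1,0.033,-0.022,0,0.1],[-1,0.066,-0.045,0,0.2],[-1,0.1,-0.068,0,0.3],[-1,0.133,-0.09,0,0.4],[-1,0.166,-0.113,0,0.5]]]' 5
python3 -c "
from h import *
go(-.18,0,.2)"
```

```text
time: 0.52
tool_pos: [0.2914, -0.3341, 0.2344]
tool_rot: [-3.141, 0.0, -0.175]
contact_force: [1.0, 0.0, -0.2]
opening: 0.0631
grip_force: 0.0
now mill [-0.1653 -0.4419] tip z 0.2264 shift [ 0.0511 -0.4391  0.0266] turn 0.1491 rpy [-3.141  0.    -0.175]
```

```bash
python3 -m jog '[[[-1,0.005,-0.04,0,0.05],[-1,0.01,-0.08,0,0.1],[-1,0.015,-0.12,0,0.149],[-1,0.02,-0.16,0,0.149],[-1,0.025,-0.2,0,0.149]]]'
python3 -c "
from h import *
go(-.18,0,.2)"
```

```text
time: 0.93
tool_pos: [0.349, -0.1408, 0.2346]
tool_rot: [-3.142, 0.0, -0.319]
contact_force: [0.8, -0.6, 0.4]
opening: 0.0295
grip_force: 0.0
now mill [-0.1722 -0.2404] tip z 0.2266 shift [-0.0066 -0.2404  0.0266] turn 0.0051 rpy [-3.142  0.    -0.319]
```

```bash
python3 -m jog '[[[-1,-0.002,-0.04,0.005,0.005],[-1,-0.004,-0.08,0.01,0.005],[-1,-0.006,-0.12,0.015,0.005],[-1,-0.007,-0.16,0.02,0.005],[-1,-0.007,-0.2,0.025,0.005]]]'
python3 -m jog '[[[-1,0,-0.03,0,0],[-1,0,-0.036,0,0],[-1,0,-0.036,0,0]]]'
python3 - <<'E'
from h import *
go(-.18,0,.116)
p=pose();im=shot('wrist','w1.png')
for c in red(im): 
    w=plane('wrist',c[0],.128,p);print(c,w,RM.T@(w[:2]-O))
E
```

```text
time: 1.35
tool_pos: [0.4048, 0.0514, 0.2094]
tool_rot: [3.141, 0.0, -0.323]
contact_force: [0.5, -0.6, 0.4]
opening: 0.001
grip_force: 0.0
time: 1.6
tool_pos: [0.4165, 0.0851, 0.2093]
tool_rot: [3.141, 0.001, -0.319]
contact_force: [0.4, -0.0, 0.1]
opening: 0.0005
grip_force: 0.0
now mill [-0.1801 -0.0047] tip z 0.2013 shift [ 0.0002 -0.0047  0.0853] turn 0.0045 rpy [ 3.141e+00  1.000e-03 -3.190e-01]
([462.5, 138.5], [453, 129, 20, 20, 326]) [ 0.43447051 -0.02826589  0.128     ] [-0.12704968 -0.10645231]
([307.0, 150.7], [293, 136, 29, 30, 696]) [0.46009137 0.07590825 0.128     ] [-0.13592686  0.00045828]
```

View pics/w1.png

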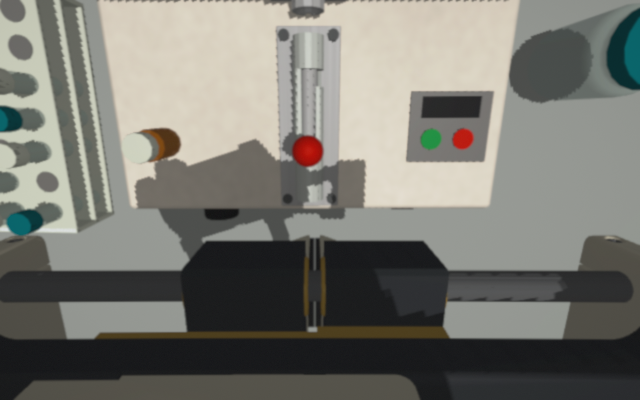

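The wrist view confirms the ball at (307,151), which is mill (-136, 0), in line with the slot. The closed fingers are behind it at about (315,290). Next is the descent behind the ball.

```bash
python3 -m jog '[[[-1,0,-0.005,0.03,0.004],[-1,0,-0.005,0.06,0.004],[-1,0,-0.005,0.085,0.004],[-1,0,-0.005,0.085,0.004]]]'
python3 -m jog '[[[-1,0.006,0,0,0],[-1,0.012,0,0,0],[-1,0.016,0,0,0],[-1,0.02,0,0,0],[-1,0.024,0,0,0]]]'
python3 -c "
from h import *
go(-.0955,0,.116)"
```

```text
time: 1.98
tool_pos: [0.4149, 0.0866, 0.1212]
tool_rot: [3.138, 0.008, -0.329]
contact_force: [0.4, -0.5, 0.1]
opening: 0.0005
grip_force: 0.0
time: 2.4
tool_pos: [0.4416, 0.0802, 0.1257]
tool_rot: [-3.141, -0.001, -0.328]
contact_force: [-2.5, 1.7, 1.7]
opening: 0.0004
grip_force: 1.4
now mill [-0.1548 -0.0013] tip z 0.1177 shift [ 0.0593 -0.0015  0.0018] turn -0.0036 rpy [-3.141e+00 -1.000e-03 -3.280e-01]
```

```bash
python3 -m jog '[[[-1,0.005,0,0,0],[-1,0.01,0,0,0],[-1,0.015,0,0.001,0],[-1,0.02,0,0.001,0],[-1,0.025,0,0.001,0]]]'
python3 -m jog '[[[-1,0.005,0,0,0],[-1,0.01,0,0,0],[-1,0.015,0,0,0],[-1,0.019,0,0,0],[-1,0.022,0,0,0]]]'
python3 -c "
from h import *
go(-.0955,0,.116)"
```

```text
time: 2.82
tool_pos: [0.4648, 0.0724, 0.1236]
tool_rot: [3.141, 0.0, -0.327]
contact_force: [-2.3, 0.8, 2.0]
opening: 0.0004
grip_force: 1.4
time: 3.23
tool_pos: [0.4859, 0.0652, 0.1236]
tool_rot: [3.142, -0.0, -0.327]
contact_force: [-3.2, 2.0, 1.4]
opening: 0.0007
grip_force: 1.4
now mill [-0.1081 -0.0015] tip z 0.1156 shift [ 0.0126 -0.0015 -0.0004] turn -0.0033 rpy [ 3.142 -0.    -0.327]
```

```bash
python3 -m jog '[[[-1,0.002,0,0,0],[-1,0.004,0,0,0],[-1,0.006,0,0,0],[-1,0.008,0,0,0],[-1,0.009,0,0,0]]]'
python3 -m jog '[[[-1,0.001,0,0,0],[-1,0.002,0,0,0],[-1,0.002,0,0,0]]]'
python3 -c "
from h import *
go(-.0955,0,.116)"
```

```text
time: 3.65
tool_pos: [0.4909, 0.0633, 0.1234]
tool_rot: [3.141, 0.007, -0.327]
contact_force: [-14.2, 5.2, 11.2]
opening: 0.0005
grip_force: 7.9
time: 3.9
tool_pos: [0.4911, 0.0632, 0.1234]
tool_rot: [3.14, 0.01, -0.327]
contact_force: [-18.5, 7.3, 13.4]
opening: 0.0003
grip_force: 9.7
now mill [-0.1025 -0.0017] tip z 0.1154 shift [ 0.0069 -0.0017 -0.0006] turn -0.0027 rpy [ 3.14   0.01  -0.327]
```

The force rose to about 20 N at TCP x -102. I'll relieve it and look for whether the bolt is home or caught.

```bash
python3 -m jog '[[[-1,-0.006,0,0,0],[-1,-0.012,0,0,0],[-1,-0.012,0,0,0]]]'
python3 - <<'E'
from h import *
go(-.0955,0,.116)
p=pose();im=shot('wrist','w2.png')
for c in red(im): 
    w=plane('wrist',c[0],.128,p);print(c,w,RM.T@(w[:2]-O))
for n in ('scene','side'):
  im=shot(n,n+'2.png')
  for c in red(im): 
    w=plane(n,c[0],.128);print(n,c,RM.T@(w[:2]-O))
E
```

```text
time: 4.15
tool_pos: [0.484, 0.0658, 0.1238]
tool_rot: [3.141, -0.001, -0.327]
contact_force: [-0.6, 0.3, -0.6]
opening: 0.0006
grip_force: 0.0
now mill [-0.11   -0.0015] tip z 0.1158 shift [ 0.0145 -0.0016 -0.0002] turn -0.0028 rpy [ 3.141e+00 -1.000e-03 -3.270e-01]
([309.8, 209.8], [287, 187, 46, 46, 1653]) [0.50993721 0.05910278 0.128     ] [-0.08332432  0.00039618]
([508.7, 250.9], [496, 239, 27, 25, 509]) [ 0.46038636 -0.02403132  0.128     ] [-0.10383036 -0.09418747]
scene ([443.6, 96.7], [397, 58, 104, 48, 284]) [-0.28936818  0.36108335]
scene ([272.5, 175.3], [270, 173, 6, 6, 30]) [-0.08892345 -0.13127964]
side ([373.2, 218.4], [370, 217, 7, 4, 22]) [-0.20285693 -0.08126584]
```

View pics/w2.png

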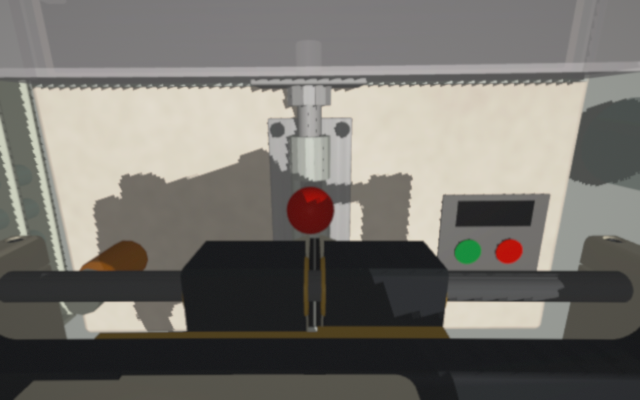

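The wrist view shows the ball at (310,210), against an expected home position about 7 mm further on. The bolt tip has already entered the keeper at (308,55). I'll check the landmarks against the drawing before deciding.

Run:
```python
from h import *
a=cv2.imread('pics/w1.png')[20:220,240:380]; b=cv2.imread('pics/w2.png')[30:250,250:370]
a=cv2.resize(a,(420,600),interpolation=cv2.INTER_CUBIC)
b=cv2.resize(b,(327,600),interpolation=cv2.INTER_CUBIC); cv2.imwrite('pics/ab.png',cv2.hconcat([a,b]))
# poses at times of pics
P1=(np.array([.4165,.0851,.2093]),np.array([3.141,.001,-.319]),0);P2=(np.array([.484,.0658,.1238]),np.array([3.141,-.001,-.327]),0)
f=lambda P,px,z:(RM.T@(plane('wrist',px,z,P)[:2]-O)).round(4)
print('front edge w1',f(P1,(200,208),.06),f(P1,(450,207),.06))
print('deck corners',f(P1,(131,206),.06),f(P1,(490,207),.06))
print('plate far screws w1',f(P1,(284,34),.062),f(P1,(333,34),.062),'near',f(P1,(287,199),.062),f(P1,(332,199),.062))
print('barrel far end w1',f(P1,(308,33),.088),'w2',f(P2,(309,137),.088))
print('screws w2',f(P2,(278,130),.062),f(P2,(342,130),.062))
print('deck rear w2',f(P2,(200,85),.06))
```

```text
front edge w1 [-0.1979  0.1024] [-0.1954 -0.1326]
deck corners [-0.1963  0.1666] [-0.1952 -0.1699]
plate far screws w1 [-0.049   0.0206] [-0.0488 -0.0194] near [-0.1881  0.0203] [-0.1878 -0.0215]
barrel far end w1 [-0.0535  0.0006] w2 [-0.0531  0.0012]
screws w2 [-0.0506  0.021 ] [-0.0506 -0.0192]
deck rear w2 [-0.0238  0.068 ]
```

View pics/ab.png

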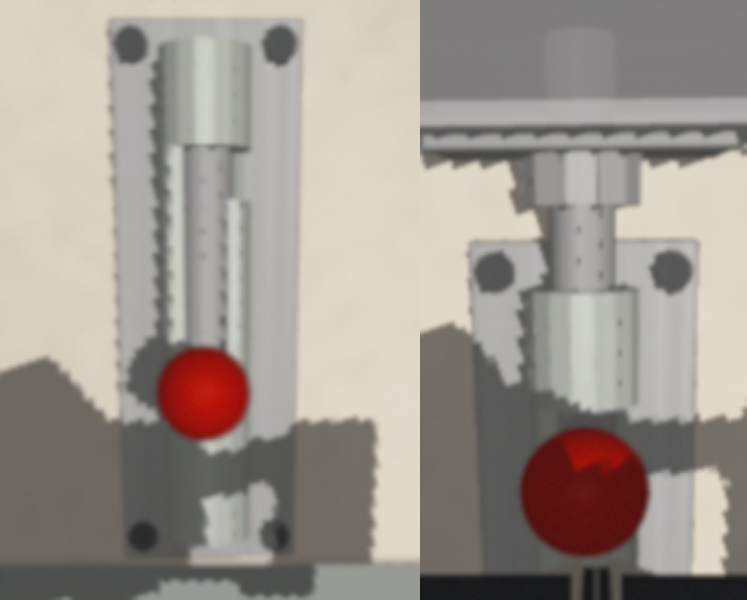

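Every landmark reads 6–8 mm short: barrel end -53 against -45, deck front -196 against -190. So the mill origin was about 7.8 mm off because the bolt did not start at 0, and the ball is really at x ≈ -75. The bolt is home. Now I'll correct the origin and move round to the +y side.

```bash
echo 'O=O+RM@np.array([-.0078,0])' >> h.py
python3 -m jog '[[[-1,-0.01,0,-0.01,0],[-1,-0.01,0,-0.04,0],[-1,-0.01,-0.02,-0.05,0],[-1,0.01,-0.05,-0.05,0],[-1,0.027,-0.062,-0.05,0]]]'
python3 -m jog '[[[-1,0,0,0,0],[-1,0,0,0,0]]]'
python3 -c "
from h import *
go(-.075,.06,.120)"
```

```text
time: 4.72
tool_pos: [0.5322, 0.1177, 0.1753]
tool_rot: [-3.139, -0.004, -0.327]
contact_force: [-0.1, 0.5, 0.4]
opening: 0.0005
grip_force: 0.0
time: 4.88
tool_pos: [0.5306, 0.1158, 0.1732]
tool_rot: [3.141, -0.0, -0.327]
contact_force: [-0.3, -0.1, -0.3]
opening: 0.0008
grip_force: 0.0
now mill [-0.074   0.0607] tip z 0.1652 shift [-0.001   0.0007  0.0452] turn -0.0027 rpy [ 3.141 -0.    -0.327]
```

```bash
python3 -m jog '[[[-1,-0.001,0,0.02,-0.003],[-1,-0.001,0,0.04,-0.003],[-1,-0.001,0,0.046,-0.003],[-1,-0.001,0.008,0.046,-0.003],[-1,-0.001,0.016,0.046,-0.003]]]'
python3 -m jog '[[[-1,0,0.004,0,0],[-1,0,0.008,0,0],[-1,0,0.012,0,0],[-1,0,0.016,0,0],[-1,0,0.02,0,0]]]'
python3 -c "
from h import *
go(-.075,.0,.120)"
```

```text
time: 5.3
tool_pos: [0.5234, 0.1001, 0.1279]
tool_rot: [3.141, 0.0, -0.324]
contact_force: [-0.6, 0.9, -0.2]
opening: 0.0002
grip_force: 0.0
time: 5.72
tool_pos: [0.5176, 0.0816, 0.1282]
tool_rot: [-3.141, -0.001, -0.324]
contact_force: [-0.3, -0.1, 3.1]
opening: 0.0
grip_force: 0.9
now mill [-0.0754  0.0241] tip z 0.1202 shift [0.0004 0.0241 0.0002] turn -0.0003 rpy [-3.141e+00 -1.000e-03 -3.240e-01]
```

```bash
python3 -m jog '[[[-1,0,0.004,0,0],[-1,0,0.008,0,0],[-1,0,0.012,0,0],[-1,0,0.016,0,0],[-1,0,0.02,0,0]]]'
python3 - <<'E'
from h import *
go(-.075,.0,.120)
p=pose();im=shot('wrist','w3.png')
for c in red(im): 
    w=plane('wrist',c[0],.12,p);print(c,RM.T@(w[:2]-O))
E
```

```text
time: 6.13
tool_pos: [0.5108, 0.0627, 0.1276]
tool_rot: [3.141, 0.0, -0.324]
contact_force: [0.4, -0.6, -0.5]
opening: 0.0004
grip_force: 0.2
now mill [-0.0759  0.0041] tip z 0.1196 shift [ 0.0009  0.0041 -0.0004] turn -0.0001 rpy [ 3.141  0.    -0.324]
([360.9, 238.4], [346, 236, 29, 5, 100]) [-0.06785182 -0.01987192]
```

View pics/w3.png

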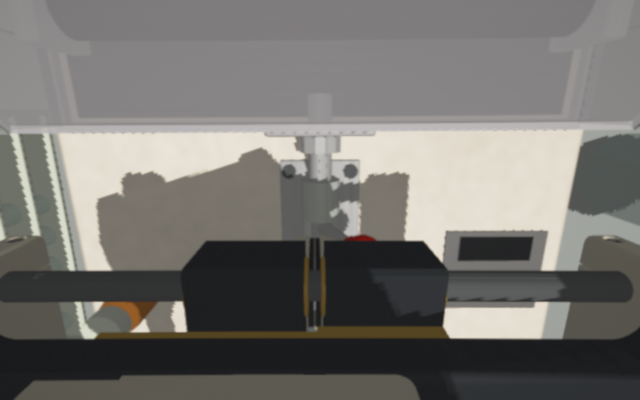

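The ball shows at (361,238), about 20–25 mm over to the -y side, so the handle is turning. I'll carry on over and down.

```bash
python3 -m jog '[[[-1,0.001,0.004,0,0],[-1,0.001,0.008,0.001,0],[-1,0.001,0.012,0.002,0],[-1,0.001,0.016,0.003,0],[-1,0.001,0.02,0.004,0]]]'
python3 -m jog '[[[-1,0,0.004,0.001,0],[-1,0,0.008,0.002,0],[-1,0,0.012,0.003,0],[-1,0,0.016,0.003,0],[-1,0,0.02,0.003,0]]]'
python3 -c "
from h import *
go(-.075,-.05,.096)"
```

```text
time: 6.6
tool_pos: [0.5054, 0.0433, 0.1235]
tool_rot: [3.141, 0.0, -0.324]
contact_force: [0.1, 1.4, -0.3]
opening: 0.0005
grip_force: 0.2
time: 7.02
tool_pos: [0.4991, 0.0243, 0.1207]
tool_rot: [3.141, 0.0, -0.324]
contact_force: [0.4, -0.0, 0.3]
opening: 0.0006
grip_force: 0.1
now mill [-0.0747 -0.036 ] tip z 0.1127 shift [-0.0003  0.014   0.0167] turn -0.0002 rpy [ 3.141  0.    -0.324]
```

```bash
python3 -m jog '[[[-1,0,0.006,0,0],[-1,0,0.012,0,0],[-1,0,0.014,0.004,0],[-1,0,0.014,0.007,0],[-1,0,0.014,0.01,0]]]'
python3 -m jog '[[[-1,0,0,0.002,0],[-1,0,0,0.004,0],[-1,0,0,0.006,0],[-1,0,0,0.007,0],[-1,0,0,0.008,0]]]'
python3 -c "
from h import *
go(-.075,-.05,.092)"
```

```text
time: 7.43
tool_pos: [0.4948, 0.0112, 0.1104]
tool_rot: [3.141, -0.0, -0.325]
contact_force: [-0.1, -0.5, 0.3]
opening: 0.0004
grip_force: 0.3
time: 7.85
tool_pos: [0.4948, 0.0116, 0.1025]
tool_rot: [3.142, 0.0, -0.324]
contact_force: [-0.1, -0.1, -0.8]
opening: 0.0004
grip_force: 0.2
now mill [-0.0748 -0.0494] tip z 0.0945 shift [-0.0002  0.0006  0.0025] turn 0.0001 rpy [ 3.142  0.    -0.324]
```

```bash
python3 -m jog '[[[-1,0,0,0.001,0],[-1,0,0,0.002,0],[-1,0,0,0.003,0]]]'
python3 -m jog '[[[-1,0,0,0.001,0],[-1,0,0,0.001,0]]]'
```

```text
time: 8.1
tool_pos: [0.4949, 0.0115, 0.0997]
tool_rot: [3.142, -0.0, -0.324]
contact_force: [-1.1, 0.6, 1.6]
opening: 0.0004
grip_force: 1.0
time: 8.27
tool_pos: [0.495, 0.0114, 0.0992]
tool_rot: [3.142, -0.001, -0.324]
contact_force: [-2.1, -1.7, 7.3]
opening: 0.0007
grip_force: 3.2
```

There is firm contact with the tip at 91 mm, which matches the handle lying down at the top-of-ball height of 92 mm. I'll lift off and check.

```bash
python3 -m jog '[[[-1,0,0,-0.01,0],[-1,0,0,-0.04,0],[-1,0,0,-0.08,0],[-1,-0.03,0,-0.11,0],[-1,-0.06,0,-0.12,0]]]'
python3 -m jog '[[[-1,0,0,0,0],[-1,0,0,0,0],[-1,0,0,0,0]]]'
python3 - <<'E'
from h import *
go(-.075,-.05,.2)
p=pose();im=shot('wrist','w4.png')
for c in red(im): 
    w=plane('wrist',c[0],.081,p);print(c,RM.T@(w[:2]-O))
E
```

```text
time: 8.68
tool_pos: [0.44, 0.0303, 0.2225]
tool_rot: [-3.14, -0.007, -0.325]
contact_force: [-0.5, -0.0, 1.1]
opening: 0.0007
grip_force: 0.0
time: 8.93
tool_pos: [0.4383, 0.0305, 0.2185]
tool_rot: [-3.142, -0.001, -0.324]
contact_force: [0.3, 0.6, -0.5]
opening: 0.0003
grip_force: 0.0
now mill [-0.1344 -0.0495] tip z 0.2105 shift [0.0594 0.0005 0.0106] turn -0.0001 rpy [-3.142e+00 -1.000e-03 -3.240e-01]
([314.3, 125.3], [301, 114, 27, 24, 505]) [-0.07485781 -0.04959937]
([404.9, 178.7], [396, 170, 19, 18, 273]) [-0.12071589 -0.12966371]
```

View pics/w4.png

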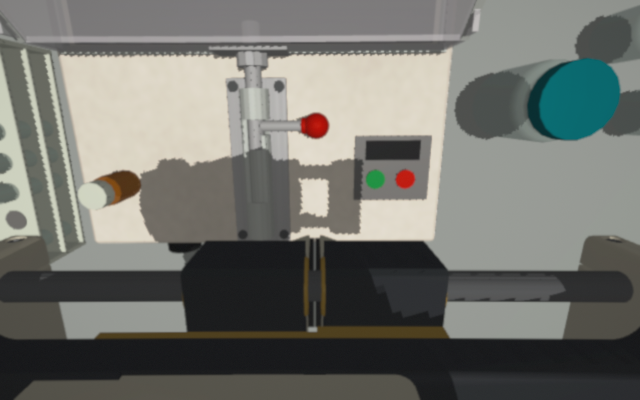

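The ball is at (314,125), mill (-75, -50), lying down in the notch. The guard is shut, the vial and jar are standing, and the arm is clear.

```bash
python3 -c "
from cell import robot
print(robot.hand_in())"
```

```text
the job is handed in; nothing more can be done
None
```

The bolt is fully home and the handle lies down in its notch. The guard stayed shut, the vial and jar are still standing, I did not go near the rack, and the job is handed in; it returned no verdict.

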